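# Load the lock-cylinder drill jig and index it to the first drilling hole

### The job

Lift the steel holder that carries the lock cylinder off its plywood board and seat it flat on the two dowel pins of the jig's saddle while the saddle is still locked in its loading hole. Then pull up the saddle's spring plunger by its black knob, slide the saddle along to the next hole, which brings the lock cylinder under the drill bush, and let the pin drop fully home. Finish still holding the knob, with the pin home in that hole, so that drilling can begin; leave the other things on the bench where they are.

Things in the scene. Friction and masses are not known exactly. Their poses are not given: they have to be found in the camera images.
- holder: Loose steel holder with a brass lock cylinder clamped in it, up to 0.6 kg in all. Base plate 40x108x8 mm (x, y, z) with two 10 mm through holes at y = +44 and -44 mm. Two cheeks along y, 36 mm wide overall across x (grip here), 60 mm long, 8 to 34 mm above the underside; the cylinder, 68 mm long, stands up between them to 48 mm. Origin: centre of the underside, z up. It fits either way round.
- board: Plywood setting board fixed on rubber feet, 155x230 mm, top 18 mm above the bench, on which the holder waits at the start; origin on the bench under its centre, z up.
- jig: Drill jig fixed on the bench: grey base 110x244x12 mm (x, y, z), origin at the centre of its underside. The saddle slides on two rods along its y, towards +y to index. Index strip with three holes at 50 mm pitch along y at x = -38 mm, top 26 mm up. A post at x = 33 to 53, y = 10 to 40 mm carries an arm to x = -16 mm over the saddle's line, 92 to 112 mm up, with the drill bush at x = 6, y = 25 mm.
- seat (a point): Centre of the saddle's flat aluminium top (48x112 mm, 36 mm above the bench); moves with the saddle, axes as the jig's. Two round-nosed 8 mm dowels, 12 mm high, at y = +44 and -44 mm. The seated holder has its origin here, long axis along y. Machines: the grinder behind stands 0.36 m high, its right eye shield overhangs at 0.24 to 0.32 m; the red machine to the right is 0.39 m high.
- knob (a point): Middle of the plunger's black knob (upright, 24 mm diameter, 20 mm tall; this point is 61 mm above the bench with the pin home), 44 mm to the -x side and 38 mm to the -y side of the seat; moves with saddle and plunger. Under it a 23 mm barrel, top 46 mm up, on the saddle's lug, top 36 mm up.
- hole1 (a point): Mouth of the next hole in the index strip, 50 mm towards the jig's +y from the loading hole; 11 mm wide, for the plunger's 8 mm round-nosed pin. The pin is on the knob's vertical axis, so the saddle is there when the knob stands straight above this point.
- saddle (a joint): Travel of the saddle along the jig's +y, m: 0 in the loading hole (start, within 1 mm), 0.050 in the next hole, 0.100 in the last. About 1.5 N of friction with the pin out; about 1.5 mm of play either way with it in.
- plunger (a joint): Lift of the plunger, m: 0 = pin fully home (9 mm deep in the strip), 0.009 = just clear of it, 0.013 = upper stop. A spring pulls it down, about 3 N at the bottom, 6 N at the top; let go between holes, the nose rides on the strip at 0.009 and drops into the next hole it reaches.
- padlock: Bystander: brass padlock standing, 18 x 42 x 66 mm, origin under its centre.
- screwdriver: Bystander: small screwdriver lying, 29 x 147 x 29 mm, origin under its centre.
- key_tag: Bystander: plastic key tag lying flat, 85 x 24 x 9 mm, origin under its centre.
- pin_tin: Bystander: closed flat tin, 67 x 104 x 32 mm, origin under its centre.

How it is judged (in metres and radians):
On the way, in this order (a step that is already met when the one before it is completed fails the run):
1. the holder is seated flat on the saddle's dowels, with the saddle still in its loading hole (horizontal distance between holder and seat below 0.003 m and z of holder in the frame of seat between -0.002 and 0.002 m and angle between the y axis of holder and the y axis of seat, either way round below 0.06 rad and angle between holder's own z axis and vertical below 0.03 rad and contact force between the fingers and holder below 0.2 N and value of joint saddle below 0.004 m and value of joint plunger below 0.002 m), for 0.2 s.
2. the plunger is pulled up until its pin is clear of the index strip (value of joint plunger above 0.0085 m), for 0.1 s.
3. the saddle has been slid to the next hole and the pin has dropped home in it (value of joint saddle between 0.047 and 0.053 m and value of joint plunger below 0.0015 m), for 0.2 s.
At the end, for the whole second after the job is handed in: The saddle stands in the next hole (travel 47 to 53 mm) with the pin home (plunger lift under 1.5 mm), the gripper's fingers still hold the knob (more than 1.5 N), and the holder sits at rest flat on both dowels (within 3 mm of the seat, 2 mm in height, 0.03 rad of tilt) (all of step 3 and contact force between the fingers and plunger above 1.5 N and linear speed of holder below 0.02 m/s and horizontal distance between holder and seat below 0.003 m and z of holder in the frame of seat between -0.002 and 0.002 m and angle between holder's own z axis and vertical below 0.03 rad and angle between the y axis of holder and the y axis of seat, either way round below 0.06 rad); the arm keeps its last pose, push and grip.
It fails at once if another thing on the bench was pushed more than 30 mm from its place (distance of any of padlock, screwdriver, key_tag, pin_tin from where it was at the start of the episode above 0.03 m).
It also fails if it takes over 64 s, if anything falls off the work surface, if the arm or the gripper's body presses on something with over 40 N, if the wrist force passes 120 N, or if a joint passes its speed limit or range.

### The arm

A 6-joint arm with a two-finger parallel gripper is mounted at the origin on a cart in front of the work surface, level with it; the furniture and walls round the work are solid. World frame = base frame: x ahead of the robot, y to its left, z up, the work surface at z = 0. Lengths are in mm, angles in rad, forces in N, time in s.
With the tool pointing down it reaches from about 425 to 950 mm from the base axis. Payload 14.7 kg.
Tool frame: the origin (TCP) lies midway between the tips of the shut fingers; the grasp point (between the pads) lies 19 mm behind it; z points along the fingers, y is the line along which they close (so a half turn about z gives the same grasp; the last joint's range is limited). The gripper opens to 85 mm and grips with 20 to 120 N. Pads are 22 mm wide; open, the fingers measure 114 mm over their backs; the gripper's body (76 mm by 85 mm) begins 54 mm behind the grasp point. The pads swing forward as they close: fully open they stand 13 mm farther back than shut.
Start: joints at [1.205, 0.48, 1.596, -0, 1.065, -0.047], TCP at [203.703, 617.249, 195.897] pointing down, gripper open.
Joint ranges: [-2.75, 2.75], [-0.82, 2.05], [0.23, 2.67], [-1.56, 4.7], [0.09, 2.69], [-2.92, 2.92]. Speed limits (rad/s): [1.89, 1.89, 2.39, 3.01, 3.01, 3.01].

### API

Orientations are given as a unit quaternion [w, x, y, z].
In Python, from rig import get_obs, grab_frame, job_done gives the robot as it stands. The module is installed in compiled form; this text tells all that it offers.
- The arm moves only by the tool play_rows, never from a script. Its argument "commands" is text: rows parted by semicolons, each of 4 numbers parted by spaces: the shift along the tool's x, y, z normalised to -1 to 1, where 1 is 0.2 m, then the turn about the tool's z normalised to -1 to 1, where 1 is pi rad. A call has exactly 8 rows; each row is the pose to reach, as a shift and turn from the pose commanded when the call began, along the tool's axes at that moment, turning the shorter way round; what a row does not reach only later rows make up. A row lasts 1/12 s, in which the tool goes at most 41.7 mm and 7.16 degrees, less where a joint would pass 70% of its speed; a pose out of reach is approached as far as the arm can. A call with a number of a shift or a turn outside -1 to 1 is refused whole. A call with a gripper value outside its range is refused whole. "fingers" is the opening, from -1 (shut) to 1 (fully open), set as the call begins (left out, the last holds). The fingers move at their own pace and stop on an object; "squeeze" is the grip in N (left out, the last holds). Time passes only in rows, so rows that repeat a pose let the fingers close, or fill a call up. It gives the time, the measured TCP pose, the force, the opening and the grip force at its end, in the units of the state.
- get_obs(): the state, without advancing time (a new reading comes with each control period).
- grab_frame(name): name is "side" or "top"; returns a dict with "img" (480x640x3 uint8, red, green, blue), "vertical_fov" (degrees; the focal length in pixels is half the picture's height over the tangent of half this angle, whatever the lens; pixels are square), "cx", "cy" (the principal point, pixels), "cam_to_world" (4x4, takes a point from camera to world coordinates). Camera axes: x right, y down, z forward; pixel columns grow to the right and rows downward; lengths in mm; the calibration is good to about 2 mm. A picture is of the moment at which its call begins. There is no depth.
- job_done(): hands the job in; it is judged then, once.
The state is a dict: "time_s": time; "qpos": joint angles; "dq": joint speeds; "effort": joint torques, N m; "ee_pos": TCP position; "ee_rot": TCP orientation; "wrist_force": force on the tool from outside, world axes, zero at the start; "torque": the same for the moment, N m; "finger_gap": finger opening in mm; "grip_force": force on a finger pad.
Only numpy, scipy, OpenCV 4.12 (cv2) and the standard library are available. Lean on these libraries where they do the work, as an engineer would, in place of code of your own. Each camera call takes 0.05 s, during which the arm holds its last target. There are 200 camera calls.

## Working session

There is one attempt and no reset: what is moved stays moved. The work goes in short steps, Python scripts to look and compute and a tool call to move; the robot and the scene stay as the last step left them, time stands still between calls to the robot, and variables do not carry over. Pictures are saved under pics/ and viewed, at most 10 in all, crops included, and the job is handed in when it is done.

Besides the shell and the picture viewer there is one more tool, called after "Request:" in YAML: its name, and indented under it one key for each argument. play_rows: Moves the arm, as the interface text tells. Scaled input: -1 to 1 covers 0.2 m each way for a shift and pi rad each way for a turn. Its arguments: {"type":"object","properties":{"commands":{"type":"string"},"fingers":{"type":"number"},"squeeze":{"type":"number"}},"required":["commands"]}

```bash
mkdir -p pics
cat > h.py <<'E'
import numpy as np, cv2
from rig import get_obs, grab_frame, job_done
def cam(n):
    f=grab_frame(n); f['f']=240/np.tan(np.radians(f['vertical_fov'])/2); return f
def ray(f,u,v,z):
    T=np.array(f['cam_to_world']); d=T[:3,:3]@np.array([(u-f['cx'])/f['f'],(v-f['cy'])/f['f'],1]); o=T[:3,3]
    return o+d*(z-o[2])/d[2]
def proj(f,p):
    T=np.array(f['cam_to_world']); c=T[:3,:3].T@(np.array(p)-T[:3,3]); return f['f']*c[:2]/c[2]+[f['cx'],f['cy']]
def save(f,n): cv2.imwrite('pics/'+n,f['img'][:,:,::-1])
E
python3 - <<'E'
from h import *
o=get_obs(); print(o['time_s'],o['ee_pos'],o['ee_rot'],o['finger_gap'])
for n in('top','side'):
    f=cam(n); save(f,n+'0.png'); print(n,f['f'],f['cx'],f['cy'],np.round(f['cam_to_world'],3).tolist())
E
```

```text
0.0 [203.52807609 616.8214409  195.25654803] [-1.28598664e-04  1.58727615e-01  9.87322212e-01 -6.14246365e-04] 85.37786083772833
top 443.324322549258 322.1472012547652 229.7956591587545 [[0.095, -0.97, 0.222, 286.93], [-0.995, -0.094, 0.018, 29.628], [0.003, -0.222, -0.975, 1208.356], [0.0, 0.0, 0.0, 1.0]]
side 493.5671092108163 326.41370262490915 232.9233783057601 [[0.759, -0.568, 0.318, 180.625], [-0.65, -0.651, 0.391, -387.305], [-0.015, -0.504, -0.864, 1054.298], [0.0, 0.0, 0.0, 1.0]]
```

View pics/top0.png

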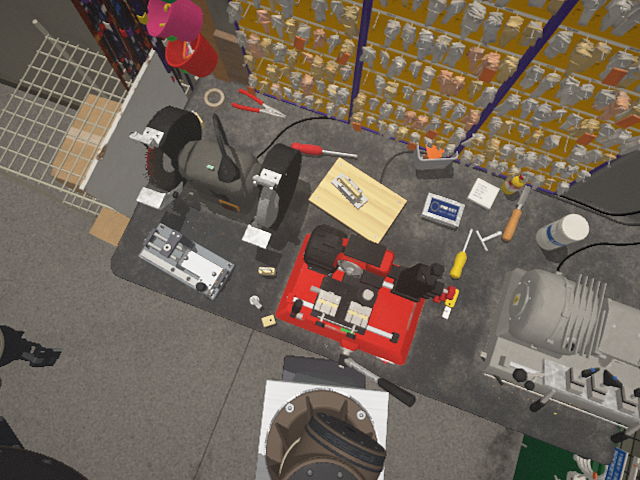

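View pics/side0.png

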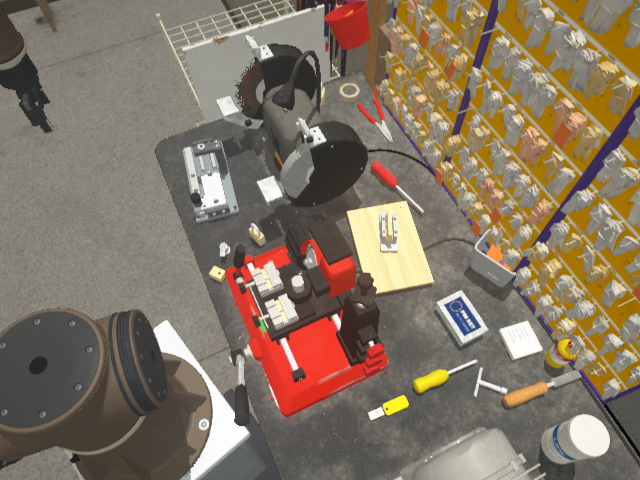

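The top view shows the jig around (187,258), the holder on the board at (349,190) and the red machine between the board and the robot. The side view shows the jig at (210,180) and the holder at (389,232). I'll zoom in on both.

Run:
```python
from h import *
t=cv2.imread('pics/top0.png'); s=cv2.imread('pics/side0.png')
c=lambda im,x,y,w,h,k:cv2.resize(im[y:y+h,x:x+w],(w*k,h*k),interpolation=cv2.INTER_CUBIC)
a=np.zeros((600,800,3),np.uint8)
a[:300,:400]=c(t,137,215,100,75,4,)
a[300:,:400]=c(t,300,152,100,75,4)
a[:300,400:]=c(s,165,135,100,75,4)
a[300:,400:]=c(s,340,195,100,75,4)
cv2.imwrite('pics/crop.png',a)
```

```text
(no output)
```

View pics/crop.png

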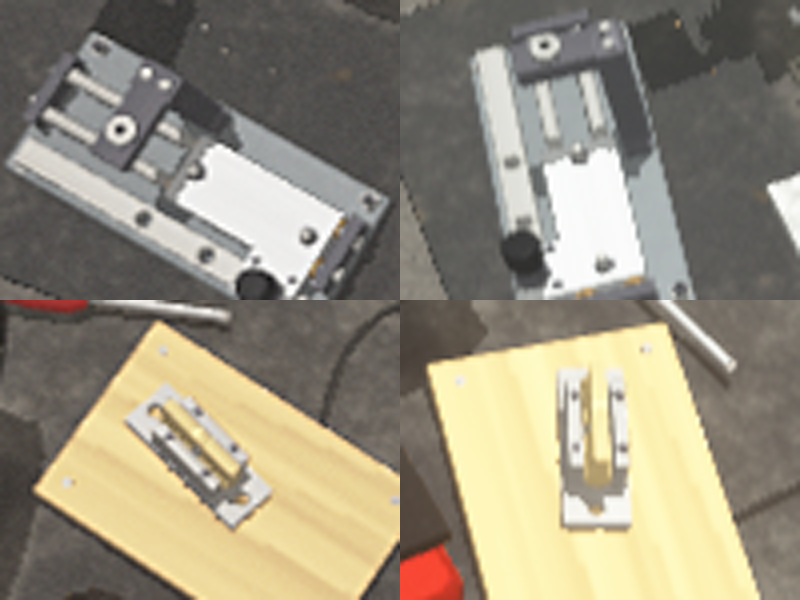

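The crops show the knob at about (201,285) in the top view, with dowels at (185.8,257.5) and (214.3,274). The bush is at (167,247). The holder's plate runs from (336,178) to (363,204). Next I'll turn these into positions using both views.

```bash
cat >> h.py <<'E'
def tri(fs,uvs):
    A=[];b=[]
    for f,(u,v) in zip(fs,uvs):
        T=np.array(f['cam_to_world']); d=T[:3,:3]@np.array([(u-f['cx'])/f['f'],(v-f['cy'])/f['f'],1]); d/=np.linalg.norm(d)
        P=np.eye(3)-np.outer(d,d); A.append(P); b.append(P@T[:3,3])
    return np.linalg.solve(sum(A),sum(b))
E
python3 - <<'E'
from h import *
np.set_printoptions(precision=1,suppress=True)
t=cam('top'); s=cam('side')
T=lambda x,y:(137+x/4-.4,215+y/4-.4); S=lambda x,y:(165+(x-400)/4-.4,135+y/4-.4)
T2=lambda x,y:(300+x/4-.4,152+(y-300)/4-.4); S2=lambda x,y:(340+(x-400)/4-.4,195+(y-300)/4-.4)
def show(n,a,b,z): print(n,ray(t,*a,z)[:2],ray(s,*b,z)[:2],tri((t,s),(a,b)))
show('dA',T(195,169),S(578,153),46); show('dB',T(309,235),S(604,263),46)
show('bush',T(121,129),S(544,45),112)
show('hole1',T(143,217),S(512,161),26); show('hole0?',T(206,255),S(523,222),26)
show('knob',T(258,284),S(520,251),64)
show('plate1',T2(126,423),S2(563,525),26);show('plate2',T2(168,386),S2(561,370),26)
show('plate3',T2(235,527),S2(631,525),26);show('plate4',T2(271,489),S2(627,372),26)
# masks: saddle white
for f,n,roi in((t,'top',(137,215,105,90)),(s,'side',(165,135,100,85))):
    x,y,w,h=roi; c=f['img'][y:y+h,x:x+w]; m=(c.min(2)>235).astype(np.uint8)
    k,l,st,ce=cv2.connectedComponentsWithStats(m); i=1+st[1:,4].argmax()
    p=np.argwhere(l==i)[:,::-1]+[x,y]; r=cv2.minAreaRect(p.astype(np.float32)); print(n,r); print([ray(f,*q,36)[:2] for q in cv2.boxPoints(r)])
    # knob
    m=(c.max(2)<40).astype(np.uint8);k,l,st,ce=cv2.connectedComponentsWithStats(m)
    for i in range(1,k):
        if st[i,4]>30: print('dark',st[i],ce[i]+[x,y],ray(f,*(ce[i]+[x,y]),64)[:2])
E
```

```text
dA [443.  404.8] [441.3 402.2] [443.4 407.   39.7]
dB [406.8 323.2] [406.  320.5] [407.4 324.7  40. ]
bush [454.8 433.9] [455.  434.4] [454.7 433.5 113. ]
hole1 [410.2 440.6] [410.3 440.9] [410.2 440.4  26.6]
hole0? [389.1 394.5] [389.1 395.1] [388.9 394.2  27.1]
knob [370.5 346.5] [368.2 349.1] [368.9 345.8  68. ]
plate1 [693.8  39.5] [623.1 -41.9] [ 765.1   47.2 -248.4]
plate2 [724.   12.5] [697.2  37.3] [692.3  17.5  68.7]
plate3 [625.8 -42.5] [653.3 -68.2] [652.1 -51.9  -8.9]
plate4 [655.5 -65.3] [726.8   9.6] [612.9 -57.1 210.5]
top ((199.9356231689453, 268.7296142578125), (36.55580139160156, 23.322336196899414), 31.607501983642578)
[array([410.1, 421.4]), array([466.2, 397.8]), array([423. , 307.2]), array([367.8, 331.5])]
side ((209.77572631835938, 189.95816040039062), (31.50039291381836, 25.431934356689453), 76.60750579833984)
[array([405.6, 423.4]), array([464.3, 397.1]), array([424. , 305.8]), array([367.8, 331.8])]
```

```bash
cat >> h.py <<'E'
from scipy.spatial.transform import Rotation as Ro
def go(x,y,z,yaw):
    "yaw: world angle (deg) of tool y; prints normalised shift+turn from present pose"
    o=get_obs(); w,a,b,c=o['ee_rot']; R=Ro.from_quat([a,b,c,w]).as_matrix(); p=np.array(o['ee_pos'])
    cy=np.degrees(np.arctan2(R[1,1],R[0,1])); d=(yaw-cy+180)%360-180
    s=R.T@(np.array([x,y,z])-p)/200
    print('t',round(o['time_s'],2),'pos',p.round(1),'yaw',round(cy,2),'tilt',np.round(R[:2,2],4),'gap',round(o['finger_gap'],1),'rows',s.round(4),'turn',round(-d/180,4))
E
python3 - <<'E'
from h import *
np.set_printoptions(precision=1,suppress=True)
t=cam('top'); s=cam('side')
print('shield',tri((t,s),((270,180),(313,133))))
print('motor top',ray(t,340,228,390),ray(t,390,245,300),ray(t,305,235,300),ray(s,355,250,390),ray(s,345,235,390))
for n,f,roi in(('top',t,(330,165,40,42)),('side',s,(375,205,30,50))):
    x,y,w,h=roi; c=f['img'][y:y+h,x:x+w].astype(int); hsv=cv2.cvtColor(c.astype(np.uint8),cv2.COLOR_RGB2HSV)
    m=((hsv[...,1]<40)&(hsv[...,2]>150)).astype(np.uint8); p=np.argwhere(m)[:,::-1]+[x,y]
    r=cv2.minAreaRect(p.astype(np.float32)); q=[ray(f,*k,28)[:2] for k in cv2.boxPoints(r)]; print(n,m.sum(),r,q,np.mean(q,0))
go(203.7,617,396,71.7); go(675,-15,450,-42)
E
```

```text
shield [605.6 173.5 265.7]
motor top [479.6  11.4 390. ] [474.5 -97.6 300. ] [478.7  81.1 300. ] [ 438.4 -137.8  390. ] [ 444.5 -108.   390. ]
top 251 ((350.1485595703125, 189.8144073486328), (38.080078125, 15.426831245422363), 46.27302551269531) [array([696.1,  38.8]), array([730.5,  10.4]), array([657.1, -69.2]), array([623.5, -40.8])] [676.8 -15.2]
side 368 ((390.5, 228.5), (45.0, 23.0), 90.0) [array([707.1,  50.9]), array([750. ,  13.4]), array([660.3, -76.3]), array([619.6, -40.8])] [684.2 -13.2]
t 0.3 pos [203.7 617.1 195.7] yaw 71.73 tilt [-0. -0.] gap 85.0 rows [-0. -0. -1.] turn 0.0002
t 0.3 pos [203.7 617.1 195.7] yaw 71.73 tilt [-0. -0.] gap 85.0 rows [-3.2 -2.3 -1.3] turn 0.6319
```

Request:
play_rows:
  commands: "0 0 -0.2 0; 0 0 -0.4 0; 0 0 -0.6 0; 0 0 -0.8 0.04; 0 0 -1 0.08; 0 0 -1 0.12; 0 0 -1 0.16; 0 0 -1 0.2"
  fingers: 1
  squeeze: 40

```text
time_s: 0.97
ee_pos: [203.8, 617.4, 396.8]
ee_rot: [-0.0, 0.457, 0.889, 0.001]
wrist_force: [-0.3, -0.5, 0.3]
finger_gap: 85.1
grip_force: 0.0
```

Request:
play_rows:
  commands: "-0.1 0 -0.1 0.03; -0.22 0 -0.2 0.07; -0.35 0 -0.3 0.11; -0.48 0 -0.3 0.15; -0.61 0 -0.3 0.19; -0.74 0 -0.3 0.23; -0.87 0 -0.3 0.27; -1 0 -0.3 0.3"

```text
time_s: 1.63
ee_pos: [321.5, 454.1, 456.0]
ee_rot: [0.0, 0.811, 0.585, 0.0]
wrist_force: [0.3, 0.4, -0.2]
finger_gap: 85.5
grip_force: 0.0
```

Request:
play_rows:
  commands: "-0.09 0.12 0 0.02; -0.18 0.25 0 0.04; -0.26 0.37 0 0.06; -0.35 0.5 0 0.08; -0.43 0.62 0 0.1; -0.52 0.75 0 0.12; -0.61 0.87 0 0.132; -0.69 1 0 0.132"

```text
time_s: 2.3
ee_pos: [468.8, 260.6, 456.1]
ee_rot: [0.0, 0.914, 0.407, 0.0]
wrist_force: [0.5, 0.3, 0.9]
finger_gap: 85.4
grip_force: 0.0
```

```bash
python3 -c "
from h import *
go(675,-15,455,-42)"
```

```text
t 2.3 pos [468.8 260.6 456.1] yaw -42.0 tilt [0.0001 0.0001] gap 85.4 rows [-0.334   1.6883  0.0054] turn 0.0
```

Request:
play_rows:
  commands: "-0.02 0.11 0 0; -0.04 0.21 0 0; -0.06 0.32 0 0; -0.08 0.43 0 0; -0.11 0.53 0 0; -0.13 0.64 0 0; -0.15 0.75 0 0; -0.17 0.85 0 0"

```text
time_s: 2.97
ee_pos: [572.9, 122.2, 455.9]
ee_rot: [0.0, 0.913, 0.408, -0.0]
wrist_force: [0.3, 0.3, 0.2]
finger_gap: 85.6
grip_force: 0.0
```

Request:
play_rows:
  commands: "-0.02 0.11 0 0; -0.04 0.21 0 0; -0.06 0.32 0 0; -0.08 0.43 0 0; -0.11 0.53 0 0; -0.13 0.64 0 0; -0.15 0.75 0 0; -0.164 0.838 0 0"

```text
time_s: 3.63
ee_pos: [676.0, -14.4, 455.6]
ee_rot: [0.0, 0.913, 0.408, -0.0]
wrist_force: [0.6, -0.2, -0.3]
finger_gap: 85.2
grip_force: 0.0
```

Request:
play_rows:
  commands: "0 0 0.1 0; 0 0 0.22 0; 0 0 0.34 0; 0 0 0.46 0; 0 0 0.58 0; 0 0 0.7 0; 0 0 0.8 0; 0 0 0.88 0"

```text
time_s: 4.3
ee_pos: [674.6, -12.9, 277.9]
ee_rot: [-0.0, 0.913, 0.408, -0.001]
wrist_force: [0.5, 0.4, 0.1]
finger_gap: 85.4
grip_force: 0.0
```

Request:
play_rows:
  commands: "0 0 0.1 0; 0 0 0.2 0; 0 0 0.3 0; 0 0 0.4 0; 0 0 0.5 0; 0 0 0.6 0; 0 0 0.7 0; 0 0 0.75 0"

```text
time_s: 4.97
ee_pos: [674.1, -12.9, 127.4]
ee_rot: [-0.001, 0.913, 0.408, -0.001]
wrist_force: [-0.5, -0.1, -0.6]
finger_gap: 85.7
grip_force: 0.0
```

Run:
```python
from h import *
go(675,-15,27,-42)
print(get_obs()['wrist_force'])
t=cam('top'); s=cam('side')
c=lambda im,x,y,w,h,k:cv2.resize(im[y:y+h,x:x+w],(w*k,h*k),interpolation=cv2.INTER_CUBIC)
a=np.hstack([c(t['img'],300,140,100,120,4),c(s['img'],340,175,100,120,4)])
cv2.imwrite('pics/g1.png',a[:,:,::-1])
```

```text
t 4.97 pos [674.1 -12.9 127.4] yaw -41.83 tilt [-0.0028  0.0002] gap 85.7 rows [-0.004   0.0117  0.5019] turn 0.0009
[-0.54857556 -0.13550446 -0.57086398]
```

View pics/g1.png

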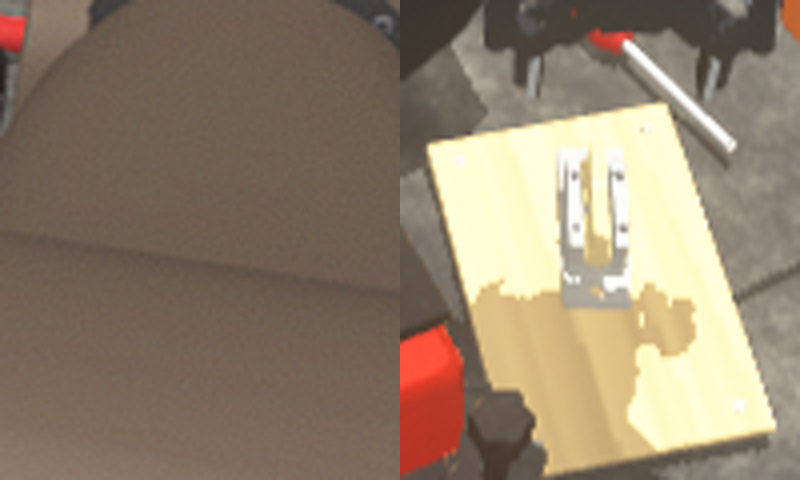

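The top view is blocked by the arm. The side view shows the fingers straddling the holder with nothing in the way, so I'll descend and grip.

Request:
play_rows:
  commands: "0 0.01 0.1 0.001; 0 0.01 0.2 0.001; 0 0.01 0.28 0.001; 0 0.01 0.35 0.001; 0 0.01 0.41 0.001; 0 0.01 0.46 0.001; 0 0.01 0.49 0.001; 0 0.01 0.502 0.001"

```text
time_s: 5.73
ee_pos: [676.8, -14.2, 29.1]
ee_rot: [-0.0, 0.914, 0.407, -0.0]
wrist_force: [0.0, 0.0, 0.7]
finger_gap: 85.3
grip_force: 0.0
```

Request:
play_rows:
  commands: "0 0 0 0; 0 0 0 0; 0 0 0 0; 0 0 0 0; 0 0 0 0; 0 0 0 0; 0 0 0 0; 0 0 0 0"
  fingers: -1
  squeeze: 40

```text
time_s: 6.4
ee_pos: [676.6, -14.0, 29.8]
ee_rot: [-0.0, 0.914, 0.407, -0.0]
wrist_force: [-3.4, 2.8, 5.6]
finger_gap: 6.6
grip_force: 39.3
```

Request:
play_rows:
  commands: "0 0 0 0; 0 0 0 0; 0 0 0 0; 0 0 0 0; 0 0 0 0; 0 0 0 0; 0 0 0 0; 0 0 0 0"

```text
time_s: 7.07
ee_pos: [676.6, -13.9, 29.8]
ee_rot: [-0.0, 0.914, 0.407, -0.0]
wrist_force: [-3.0, 2.9, 5.1]
finger_gap: 6.9
grip_force: 39.3
```

The gap of 6.6 mm is not the 36 mm I expected, so I need to look.

Run:
```python
from h import *
go(675,-15,27,-42)
s=cam('side')
c=lambda im,x,y,w,h,k:cv2.resize(im[y:y+h,x:x+w],(w*k,h*k),interpolation=cv2.INTER_CUBIC)
a=c(s['img'],330,160,130,100,6)
cv2.imwrite('pics/g2.png',a[:,:,::-1])
print([proj(s,p).round(1) for p in((676.6,-14,29.8),(676.6,-14,49))])
```

```text
t 7.07 pos [676.6 -13.9  29.8] yaw -42.01 tilt [-0.0003  0.0003] gap 6.9 rows [-0.0094 -0.0024  0.0138] turn -0.0001
[array([388.5, 229.5]), array([389.3, 225.4])]
```

View pics/g2.png

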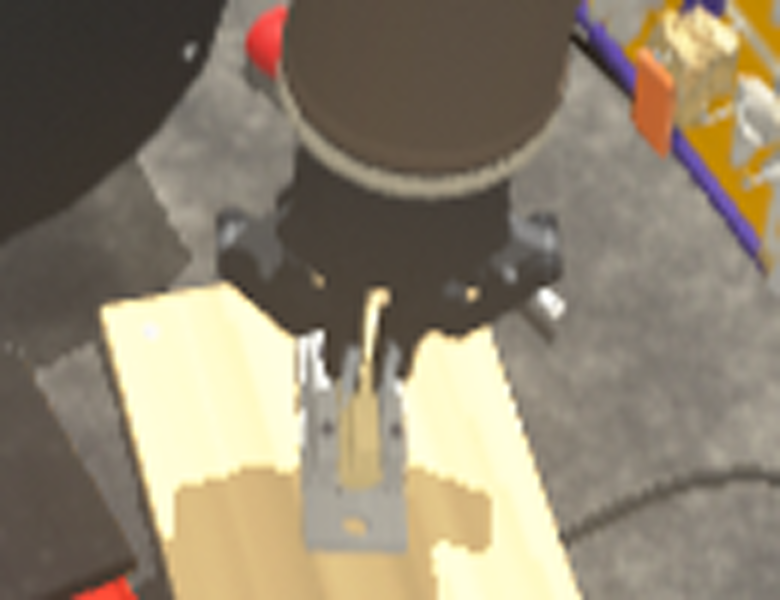

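Run:
```python
from h import *
s=cam('side')
u=np.array([.744,-.668,0])
for z in (127.4,140,150,160): print(z,[proj(s,np.array([674.1,-12.9,z])+k*u).round(1) for k in(-42.5,42.5)])
for z in (30,40,50,60,70): print(z,[proj(s,np.array([676.6,-13.9,z])+k*u+np.array([-7,-8,0])).round(1) for k in(-10,10)])
print(proj(s,(675,-15,52)),[proj(s,np.array([675,-15,52])+k*u-30*np.array([.668,.744,0])).round(1) for k in(-18,18)])
```

```text
127.4 [array([372.4, 207.4]), array([410.5, 207.8])]
140 [array([372.8, 204.2]), array([411.3, 204.7])]
150 [array([373.1, 201.7]), array([411.9, 202.2])]
160 [array([373.4, 199.2]), array([412.5, 199.6])]
30 [array([384.6, 233.2]), array([392.9, 233.3])]
40 [array([384.9, 231.1]), array([393.3, 231.2])]
50 [array([385.3, 229. ]), array([393.8, 229.1])]
60 [array([385.7, 226.8]), array([394.2, 226.9])]
70 [array([386. , 224.6]), array([394.7, 224.7])]
[389.21169281 225.39723848] [array([382. , 236.3]), array([397.5, 236.5])]
```

Run:
```python
from h import *
s=cam('side'); np.save('closed.npy',s['img'])
```

Request:
play_rows:
  commands: "0 0 0 0; 0 0 0 0; 0 0 0 0; 0 0 0 0; 0 0 0 0; 0 0 0 0; 0 0 0 0; 0 0 0 0"
  fingers: 1

```text
time_s: 7.88
ee_pos: [676.8, -14.3, 29.5]
ee_rot: [0.0, 0.914, 0.407, -0.0]
wrist_force: [0.0, 0.3, 0.2]
finger_gap: 85.6
grip_force: 0.0
```

Run:
```python
from h import *
s=cam('side'); b=s['img']; a=np.load('closed.npy'); o=get_obs(); print(o['ee_pos'],o['finger_gap'],o['wrist_force'])
c=lambda im:cv2.resize((255*(im[185:260,365:415]/255.)**.5).astype(np.uint8),(400,600),interpolation=cv2.INTER_CUBIC)
cv2.imwrite('pics/g3.png',np.hstack([c(a),c(b)])[:,:,::-1])
```

```text
[676.84392923 -14.26932087  29.51206445] 85.26943594009384 [-0.06679813  0.16007978 -0.06680462]
```

View pics/g3.png

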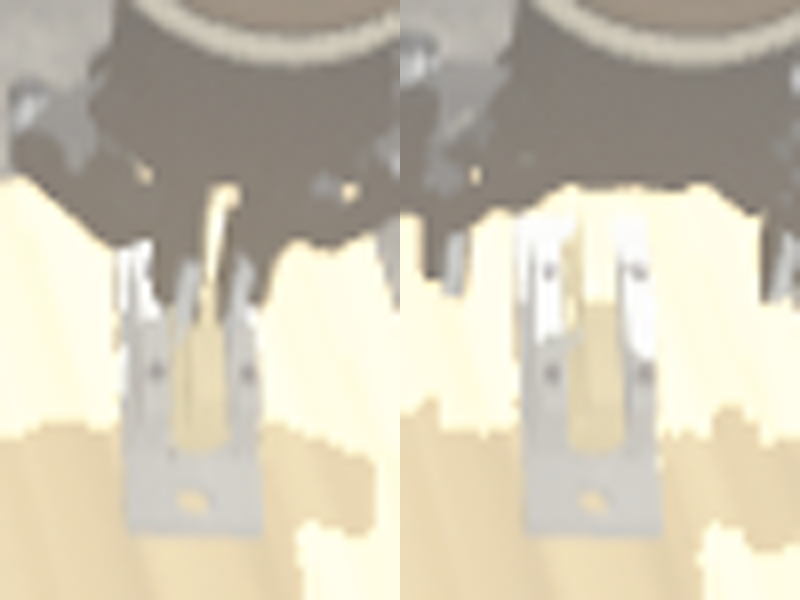

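The open fingers' tips appear at about v=222. That is higher than the stated geometry predicts, so I'll check it against the start pictures, where both views see the gripper.

Run:
```python
from h import *
t=cam('top'); s=cam('side')
u=np.array([.3135,.9496,0])
for f,n in((t,'top'),(s,'side')):
    for z in (196,209,230,250): print(n,z,[proj(f,np.array([203.7,617.2,z])+k*u).round(1) for k in(-42.5,0,42.5)])
a=cv2.imread('pics/top0.png')[310:400,0:100]; b=cv2.imread('pics/side0.png')[60:150,0:100]
c=lambda im:cv2.resize((255*(im/255.)**.5).astype(np.uint8),(400,360),interpolation=cv2.INTER_CUBIC)
cv2.imwrite('pics/g4.png',np.hstack([c(a),c(b)]))
```

```text
top 196 [array([ 68.9, 351.3]), array([ 52.2, 343.3]), array([ 35.7, 335.3])]
top 209 [array([ 65.6, 351.6]), array([ 48.7, 343.5]), array([ 32. , 335.4])]
top 230 [array([ 60., 352.]), array([ 42.8, 343.7]), array([ 25.7, 335.5])]
top 250 [array([ 54.5, 352.5]), array([ 37., 344.]), array([ 19.6, 335.6])]
side 196 [array([ 59.5, 144.7]), array([ 57.2, 131.6]), array([ 55., 119.])]
side 209 [array([ 56.8, 140.9]), array([ 54.5, 127.7]), array([ 52.3, 115.1])]
side 230 [array([ 52.1, 134.6]), array([ 49.9, 121.3]), array([ 47.8, 108.6])]
side 250 [array([ 47.6, 128.4]), array([ 45.4, 115. ]), array([ 43.3, 102.2])]
```

View pics/g4.png

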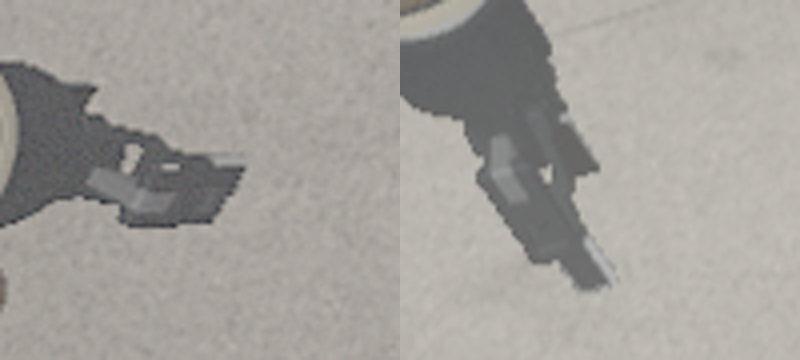

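Both start views put the open finger tips about 33 mm behind the TCP, so the fingers passed over the cheeks and closed on the brass. Going 21 mm lower is safe under either reading, so I'll do that.

Request:
play_rows:
  commands: "0 0 0.02 0; 0 0 0.04 0; 0 0 0.06 0; 0 0 0.08 0; 0 0 0.09 0; 0 0 0.1 0; 0 0 0.107 0; 0 0 0.107 0"

```text
time_s: 8.7
ee_pos: [676.7, -14.2, 7.8]
ee_rot: [-0.0, 0.914, 0.407, -0.0]
wrist_force: [-0.7, -0.2, -0.0]
finger_gap: 85.5
grip_force: 0.0
```

Request:
play_rows:
  commands: "0 0 0 0; 0 0 0 0; 0 0 0 0; 0 0 0 0; 0 0 0 0; 0 0 0 0; 0 0 0 0; 0 0 0 0"
  fingers: -1
  squeeze: 40

```text
time_s: 9.37
ee_pos: [676.7, -14.1, 8.5]
ee_rot: [-0.0, 0.914, 0.407, -0.0]
wrist_force: [-2.9, 1.4, 5.3]
finger_gap: 34.5
grip_force: 40.1
```

Request:
play_rows:
  commands: "0 0 -0.03 0; 0 0 -0.08 0; 0 0 -0.16 0; 0 0 -0.3 0; 0 0 -0.45 0; 0 0 -0.62 0; 0 0 -0.8 0; 0 0 -1 0"
  squeeze: 60

```text
time_s: 10.03
ee_pos: [675.7, -14.2, 209.6]
ee_rot: [-0.0, 0.914, 0.407, -0.001]
wrist_force: [1.4, 0.1, -5.1]
finger_gap: 33.5
grip_force: 61.2
```

Request:
play_rows:
  commands: "0 0 -0.12 0; 0 0 -0.26 0; 0 0 -0.4 0; 0 0 -0.55 0; 0 0 -0.7 0; 0 0 -0.82 0; 0 0 -0.93 0; 0 0 -1 0"

```text
time_s: 10.7
ee_pos: [676.8, -14.3, 411.6]
ee_rot: [0.001, 0.914, 0.407, 0.001]
wrist_force: [0.3, -0.3, -4.1]
finger_gap: 33.9
grip_force: 61.3
```

Request:
play_rows:
  commands: "0.01 -0.04 -0.08 0; 0.03 -0.1 -0.15 0; 0.05 -0.19 -0.2 0; 0.08 -0.3 -0.2 0; 0.11 -0.41 -0.2 0; 0.14 -0.52 -0.2 0; 0.16 -0.63 -0.2 0; 0.19 -0.74 -0.2 0"

```text
time_s: 11.37
ee_pos: [590.4, 114.2, 448.4]
ee_rot: [-0.0, 0.914, 0.407, -0.0]
wrist_force: [0.7, -0.1, -4.8]
finger_gap: 33.8
grip_force: 61.3
```

Request:
play_rows:
  commands: "0.03 -0.1 0 0; 0.05 -0.19 0 0; 0.08 -0.29 0 0; 0.1 -0.38 0 0; 0.13 -0.47 0 0; 0.15 -0.56 0 0; 0.17 -0.65 0 0; 0.19 -0.74 0 0"

```text
time_s: 12.03
ee_pos: [506.0, 241.2, 448.3]
ee_rot: [-0.0, 0.914, 0.407, -0.0]
wrist_force: [0.3, -0.1, -5.1]
finger_gap: 33.3
grip_force: 61.3
```

```bash
python3 -c "
from h import *
go(424.7,365.6,120,-24.2); print(get_obs()['wrist_force'])"
```

```text
t 12.03 pos [506.  241.2 448.3] yaw -41.99 tilt [-0.0003 -0.    ] gap 33.3 rows [ 0.1907 -0.7176  1.6418] turn -0.0989
[ 0.31771363 -0.10414884 -5.08914735]
```

Request:
play_rows:
  commands: "0.03 -0.1 0 -0.015; 0.05 -0.19 0 -0.03; 0.08 -0.29 0 -0.045; 0.1 -0.38 0 -0.06; 0.13 -0.47 0 -0.075; 0.15 -0.56 0 -0.09; 0.18 -0.65 0 -0.099; 0.191 -0.718 0 -0.099"

```text
time_s: 12.7
ee_pos: [424.8, 366.0, 448.3]
ee_rot: [-0.0, 0.839, 0.544, -0.0]
wrist_force: [-0.9, -0.7, -5.1]
finger_gap: 33.8
grip_force: 61.3
```

Request:
play_rows:
  commands: "0 0 0.08 0; 0 0 0.2 0; 0 0 0.34 0; 0 0 0.48 0; 0 0 0.62 0; 0 0 0.76 0; 0 0 0.88 0; 0 0 1 0"

```text
time_s: 13.37
ee_pos: [425.7, 364.6, 247.1]
ee_rot: [0.0, 0.84, 0.543, -0.0]
wrist_force: [0.7, 0.3, -5.1]
finger_gap: 33.8
grip_force: 61.3
```

Request:
play_rows:
  commands: "0 0 0.12 0; 0 0 0.24 0; 0 0 0.36 0; 0 0 0.48 0; 0 0 0.6 0; 0 0 0.7 0; 0 0 0.78 0; 0 0 0.82 0"

```text
time_s: 14.03
ee_pos: [425.2, 364.2, 82.5]
ee_rot: [0.0, 0.84, 0.543, -0.001]
wrist_force: [-0.1, -0.6, -5.3]
finger_gap: 33.8
grip_force: 61.2
```

Run:
```python
from h import *
go(424.7,365.6,26.5,-24.2)
t=cam('top'); s=cam('side'); print(get_obs()['wrist_force'])
a=t['img'][210:310,135:245]; b=s['img'][115:240,155:265]
c=lambda im:cv2.resize(im,(400,int(im.shape[0]*400/110)),interpolation=cv2.INTER_CUBIC)
A=c(a);B=c(b);h=max(len(A),len(B)); o=np.zeros((h,800,3),np.uint8); o[:len(A),:400]=A;o[:len(B),400:]=B
cv2.imwrite('pics/p1.png',o[:,:,::-1])
```

```text
t 14.03 pos [425.2 364.2  82.5] yaw -24.25 tilt [-0.0019 -0.0015] gap 33.8 rows [ 0.006  -0.005   0.2799] turn -0.0003
[ 0.42733444 -0.06005071 -5.75356436]
```

View pics/p1.png

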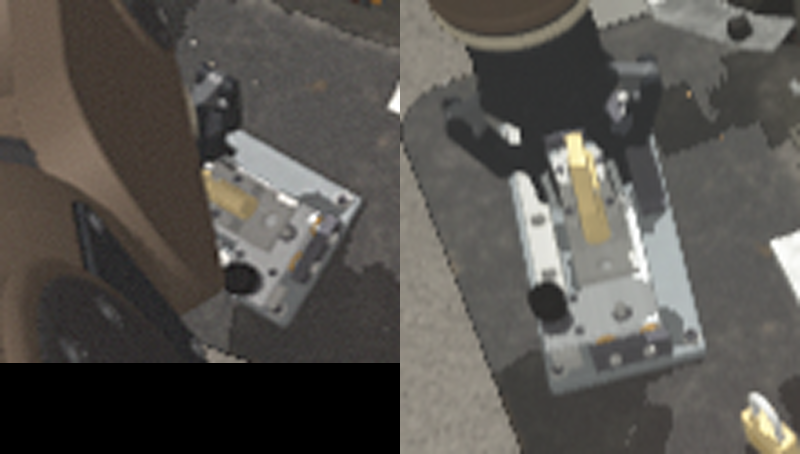

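The top view is partly blocked. It shows dowel B at crop (287,233). The side view shows the holder's near hole at crop (604,266), plate corners at (575,285) and (634,277), and dowel B at (621,312).

Run:
```python
from h import *
np.set_printoptions(precision=1,suppress=True)
s=cam('side'); t=cam('top'); o=get_obs(); p=np.array(o['ee_pos']); print(p)
th=np.radians(65.75); Y=np.array([np.cos(th),np.sin(th)]); X=np.array([Y[1],-Y[0]])
P=lambda x,y:(155+(x-400)*.275-.4,115+y*.275-.4)
for n,q,z in(('hole',P(604,266),100),('cL',P(575,286),92),('cR',P(634,278),92)):
    w=ray(s,*q,z)[:2]; d=w-p[:2]; print(n,w,'jig rel TCP',d@X,d@Y)
for n,w in (('seat ref dowelB side z42',ray(s,*P(621,312),43)[:2]),('dB prev',ray(s,216-.4,201-.4,43)[:2])):
    print(n,w)
# crops for subpixel
im=s['img']; y0,x0=180,198
cv2.imwrite('pics/p2.png',cv2.resize(im[180:215,195:235],(800,700),interpolation=cv2.INTER_CUBIC)[:600,:,::-1])
```

```text
[426.9 365.2  84.9]
hole [405.5 320.4] jig rel TCP -1.1025525293548575 -49.63485395326967
cL [384.  325.5] jig rel TCP -22.742428254371525 -53.81145073982721
cR [416.8 305.2] jig rel TCP 15.473909914322126 -58.78803784813782
seat ref dowelB side z42 [406.1 322.9]
dB prev [406.2 322. ]
```

View pics/p2.png

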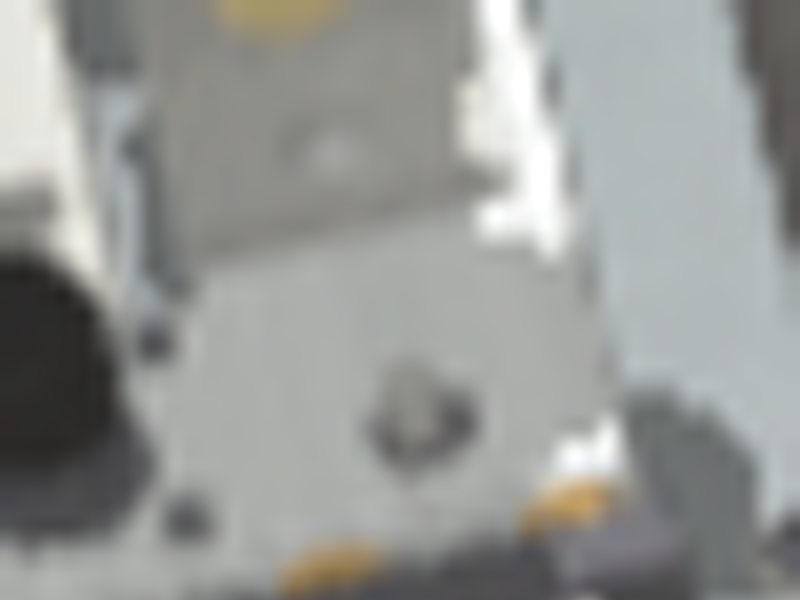

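Run:
```python
from h import *
np.set_printoptions(precision=1,suppress=True)
s=cam('side'); o=get_obs(); p=np.array(o['ee_pos']); print(p)
th=np.radians(65.75); Y=np.array([np.cos(th),np.sin(th)]); X=np.array([Y[1],-Y[0]])
u=p[2]+9.5
for n,q,z in(('hole',(210.75,187.),u+8),('cL',(202.8,192.5),u+4),('cR',(219.3,188.8),u+4)):
    w=ray(s,*q,z)[:2]; d=w-p[:2]; print(n,w,d@X,d@Y)
seat=np.array([424.7,365.6])
for z in(40,44,48): print(z,proj(s,[*(seat-44*Y),z]))
```

```text
[427.1 365.4  85.2]
hole [406.1 320.1] -0.5465297752398874 -49.923518030174144
cL [383.9 322.2] -21.644284600377816 -57.15109654630252
cR [419.5 305.2] 17.7314853671502 -57.97610707334258
40 [215.2 200.3]
44 [214.9 199.4]
48 [214.5 198.5]
```

```bash
python3 -c "
from h import *
go(426.8,367.9,46,-24.2)"
```

```text
t 14.28 pos [427.1 365.4  85.2] yaw -24.21 tilt [0.0012 0.0009] gap 34.1 rows [ 0.0105 -0.0068  0.1963] turn -0.0
```

Request:
play_rows:
  commands: "0.01 -0.007 0.04 0; 0.01 -0.007 0.08 0; 0.01 -0.007 0.12 0; 0.01 -0.007 0.16 0; 0.01 -0.007 0.18 0; 0.01 -0.007 0.195 0; 0.01 -0.007 0.195 0; 0.01 -0.007 0.195 0"

```text
time_s: 14.95
ee_pos: [426.2, 367.2, 45.0]
ee_rot: [0.0, 0.84, 0.543, -0.0]
wrist_force: [0.2, -0.5, -4.5]
finger_gap: 34.0
grip_force: 61.2
```

Run:
```python
from h import *
s=cam('side'); t=cam('top'); go(426.8,367.9,46,-24.2)
np.save('s2.npy',s['img']); np.save('t2.npy',t['img'])
a=cv2.resize(s['img'][180:215,195:235],(480,420),interpolation=cv2.INTER_CUBIC)
b=cv2.resize(t['img'][255:290,190:216],(312,420),interpolation=cv2.INTER_CUBIC)
cv2.imwrite('pics/p3.png',np.hstack([a,b])[:,:,::-1])
```

```text
t 15.05 pos [426.4 367.4  45.4] yaw -24.2 tilt [0.0004 0.0003] gap 33.9 rows [ 0.003   0.0007 -0.0032] turn 0.0
```

View pics/p3.png

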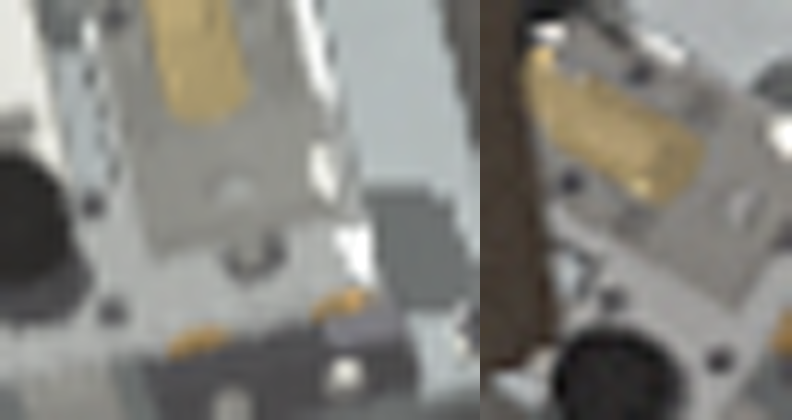

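The side view shows the hole at (214.25,195.3) and the left corner at (207.2,200.8). The top view shows the hole at (211.25,271.6) and a plate corner at (211.2,279.9). I'll triangulate these.

Run:
```python
from h import *
np.set_printoptions(precision=2,suppress=True)
t=cam('top'); s=cam('side'); o=get_obs(); p=np.array(o['ee_pos'])
th=np.radians(65.8); Y=np.array([np.cos(th),np.sin(th)]); X=np.array([Y[1],-Y[0]])
seat=np.array([424.7,365.6]); J=lambda w:np.array([(w[:2]-seat)@X,(w[:2]-seat)@Y])
print('tcp',p,J(p))
h=tri((t,s),((211.25,271.6),(214.25,195.3))); print('hole tri',h,J(h))
c=tri((t,s),((211.2,279.9),(207.2,200.75))); print('cornerL tri',c,J(c))
for z in (57,60,63): print(z,'hole top',J(ray(t,211.25,271.6,z)),'side',J(ray(s,214.25,195.3,z)),'cL',J(ray(t,211.2,279.9,z-4)),J(ray(s,207.2,200.75,z-4)))
for q,a in (((185.75-.4,257.5-.4),(209.5-.4,173.25-.4)),((214.25-.4,274-.4),(216-.4,201-.4))): print('dowels z42 top',J(ray(t,*q,42)),'side',J(ray(s,*a,42)), J(ray(t,*q,46)),J(ray(s,*a,46)))
```

```text
tcp [426.41 367.43  45.44] [0.81 2.37]
hole tri [409.64 328.04  56.21] [  1.66 -40.44]
cornerL tri [387.59 324.56  57.99] [-17.02 -52.64]
57 hole top [  1.68 -40.66] side [  1.72 -41.03] cL [-16.67 -51.21] [-18.02 -49.05]
60 hole top [  1.71 -41.5 ] side [  1.97 -43.28] cL [-16.6  -52.02] [-17.71 -51.26]
63 hole top [  1.74 -42.33] side [  2.22 -45.52] cL [-16.52 -52.83] [-17.4  -53.48]
dowels z42 top [ 0.03 44.33] side [-0.24 43.45] [ 0.07 42.93] [ 0.1  40.17]
dowels z42 top [  0.49 -45.28] side [  0.93 -46.61] [  0.53 -46.37] [  1.26 -49.54]
```

Request:
play_rows:
  commands: "-0.0125 -0.0085 0 0; -0.0125 -0.0085 0 0; -0.0125 -0.0085 0.012 0; -0.0125 -0.0085 0.024 0; -0.0125 -0.0085 0.034 0; -0.0125 -0.0085 0.04 0; -0.0125 -0.0085 0.045 0; -0.0125 -0.0085 0.045 0"

```text
time_s: 15.82
ee_pos: [423.6, 365.6, 35.8]
ee_rot: [0.0, 0.84, 0.543, -0.0]
wrist_force: [0.6, 1.0, -5.3]
finger_gap: 34.0
grip_force: 61.3
```

Request:
play_rows:
  commands: "0 0 0.003 0; 0 0 0.006 0; 0 0 0.01 0; 0 0 0.014 0; 0 0 0.018 0; 0 0 0.022 0; 0 0 0.025 0; 0 0 0.025 0"

```text
time_s: 16.48
ee_pos: [423.6, 365.7, 31.0]
ee_rot: [-0.0, 0.84, 0.543, 0.0]
wrist_force: [0.3, 0.0, -6.0]
finger_gap: 34.1
grip_force: 61.2
```

Request:
play_rows:
  commands: "0 0 0.004 0; 0 0 0.008 0; 0 0 0.011 0; 0 0 0.014 0; 0 0 0.017 0; 0 0 0.019 0; 0 0 0.02 0; 0 0 0.02 0"

```text
time_s: 17.15
ee_pos: [423.6, 365.7, 27.1]
ee_rot: [-0.0, 0.84, 0.543, 0.0]
wrist_force: [0.2, 1.6, -4.4]
finger_gap: 33.8
grip_force: 61.3
```

Request:
play_rows:
  commands: "0 0 0.003 0; 0 0 0.005 0; 0 0 0.007 0; 0 0 0.009 0; 0 0 0.01 0; 0 0 0.01 0; 0 0 0.01 0; 0 0 0.01 0"

```text
time_s: 17.82
ee_pos: [424.1, 366.5, 26.5]
ee_rot: [-0.0, 0.84, 0.543, 0.001]
wrist_force: [-6.2, 1.5, 21.5]
finger_gap: 33.8
grip_force: 64.2
```

Request:
play_rows:
  commands: "0 0 -0.004 0; 0 0 -0.006 0; 0 0 -0.006 0; 0 0 -0.006 0; 0 0 -0.006 0; 0 0 -0.006 0; 0 0 -0.006 0; 0 0 -0.006 0"
  fingers: 0.6

```text
time_s: 18.48
ee_pos: [423.6, 365.6, 26.2]
ee_rot: [0.0, 0.84, 0.543, -0.0]
wrist_force: [-0.3, -0.1, 1.0]
finger_gap: 67.9
grip_force: 0.0
```

Request:
play_rows:
  commands: "0 0 -0.03 0; 0 0 -0.08 0; 0 0 -0.16 0; 0 0 -0.26 0; 0 0 -0.36 0; 0 0 -0.46 0; 0 0 -0.5 0; 0 0 -0.5 0"

```text
time_s: 19.15
ee_pos: [424.8, 366.6, 128.9]
ee_rot: [-0.0, 0.84, 0.543, 0.002]
wrist_force: [0.4, 0.6, -0.3]
finger_gap: 68.2
grip_force: 0.0
```

Run:
```python
from h import *
s=cam('side'); t=cam('top'); go(368.8,349,120,65.8)
a=cv2.resize(s['img'][130:230,165:245],(480,600),interpolation=cv2.INTER_CUBIC)
b=cv2.resize(t['img'][230:300,180:233],(320,423),interpolation=cv2.INTER_CUBIC)
o=np.zeros((600,800,3),np.uint8); o[:,:480]=a; o[:423,480:]=b
cv2.imwrite('pics/p4.png',o[:,:,::-1])
```

```text
t 19.25 pos [423.6 365.6 126.3] yaw -24.2 tilt [0.0003 0.0002] gap 68.3 rows [-0.188  -0.2157  0.0315] turn -0.5
```

View pics/p4.png

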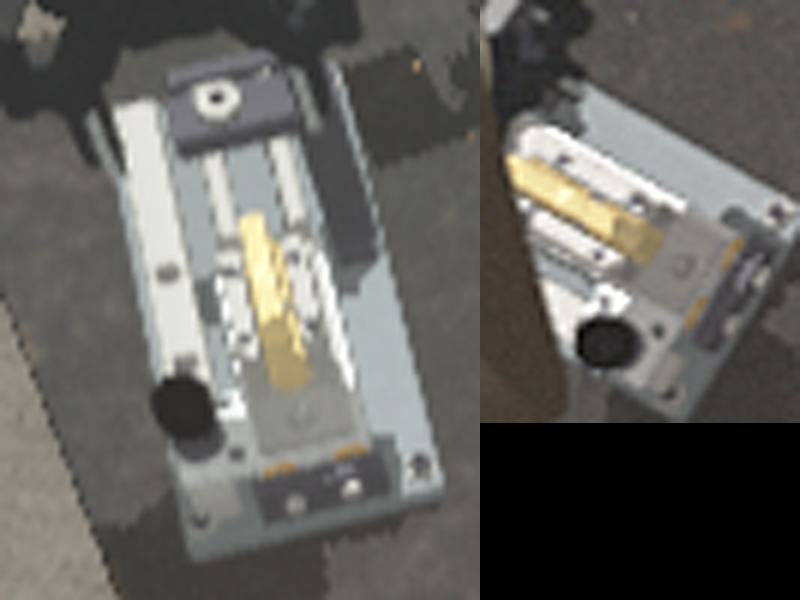

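The side view shows the holder flat on the saddle with a dowel tip in its near hole, and the saddle still in the loading hole. Next is the knob.

Request:
play_rows:
  commands: "-0.03 -0.03 0 -0.03; -0.06 -0.06 0 -0.065; -0.1 -0.1 0 -0.1; -0.13 -0.14 0 -0.14; -0.16 -0.18 0 -0.18; -0.194 -0.22 0 -0.22; -0.194 -0.22 0 -0.26; -0.194 -0.22 0 -0.3"

```text
time_s: 19.92
ee_pos: [366.3, 347.6, 125.1]
ee_rot: [-0.0, 0.5, 0.866, -0.001]
wrist_force: [-0.4, 0.3, -0.1]
finger_gap: 68.2
grip_force: 0.0
```

Request:
play_rows:
  commands: "0 0 0 -0.04; 0 0 0 -0.08; 0 0 0 -0.12; 0 0 0 -0.16; 0 0 0 -0.2; 0 0 0 -0.2; 0 0 0 -0.2; 0 0 0 -0.2"

```text
time_s: 20.58
ee_pos: [367.2, 348.0, 125.7]
ee_rot: [-0.0, 0.213, 0.977, -0.0]
wrist_force: [0.1, 0.2, 0.8]
finger_gap: 68.4
grip_force: 0.0
```

```bash
python3 -c "
from h import *
go(367.6,348.2,32,65.8)"
```

```text
t 20.58 pos [367.2 348.  125.7] yaw 65.36 tilt [-0.0009 -0.0008] gap 68.4 rows [-0.0015  0.0021  0.4683] turn -0.0025
```

Request:
play_rows:
  commands: "0 0 0.06 0; 0 0 0.13 0; 0 0 0.2 0; 0 0 0.26 0; 0 0 0.31 0; 0 0 0.34 0; 0 0 0.36 0; 0 0 0.37 0"

```text
time_s: 21.25
ee_pos: [367.5, 348.2, 51.9]
ee_rot: [-0.0, 0.212, 0.977, -0.0]
wrist_force: [-0.6, -0.1, -0.2]
finger_gap: 68.2
grip_force: 0.0
```

Request:
play_rows:
  commands: "0 0 0.02 0; 0 0 0.04 0; 0 0 0.06 0; 0 0 0.08 0; 0 0 0.09 0; 0 0 0.098 0; 0 0 0.098 0; 0 0 0.098 0"

```text
time_s: 21.92
ee_pos: [367.6, 348.3, 32.7]
ee_rot: [-0.0, 0.211, 0.977, -0.0]
wrist_force: [-0.1, -1.0, 0.4]
finger_gap: 68.2
grip_force: 0.0
```

Request:
play_rows:
  commands: "0 0 0 0; 0 0 0 0; 0 0 0 0; 0 0 0 0; 0 0 0 0; 0 0 0 0; 0 0 0 0; 0 0 0 0"
  fingers: -1
  squeeze: 30

```text
time_s: 22.58
ee_pos: [367.9, 348.6, 33.0]
ee_rot: [0.0, 0.211, 0.977, 0.0]
wrist_force: [-0.1, -0.3, 5.4]
finger_gap: 20.9
grip_force: 29.1
```

Request:
play_rows:
  commands: "0 0 -0.01 0; 0 0 -0.02 0; 0 0 -0.03 0; 0 0 -0.04 0; 0 0 -0.05 0; 0 0 -0.058 0; 0 0 -0.058 0; 0 0 -0.058 0"
  squeeze: 40

```text
time_s: 23.25
ee_pos: [367.6, 348.3, 44.4]
ee_rot: [0.0, 0.211, 0.977, 0.0]
wrist_force: [2.3, 0.4, -5.3]
finger_gap: 20.1
grip_force: 39.4
```

Request:
play_rows:
  commands: "0 0 0 0; 0 0 0 0; 0 0 0 0; 0 0 0 0; 0 0 0 0; 0 0 0 0; 0 0 0 0; 0 0 0 0"

```text
time_s: 23.92
ee_pos: [367.6, 348.3, 44.3]
ee_rot: [0.0, 0.211, 0.977, 0.0]
wrist_force: [3.0, 0.4, -4.7]
finger_gap: 20.2
grip_force: 39.3
```

```bash
python3 -c "
from h import *
go(367.9+20.5,348.6+45.6,45,65.8);print(get_obs()['wrist_force'])
s=cam('side');np.save('s3.npy',s['img'])
a=s['img'][190:215,185:205]; m=a.max(2)<60; print(np.argwhere(m).mean(0)[::-1]+[185,190],m.sum())
"
```

```text
t 23.92 pos [367.6 348.3  44.3] yaw 65.61 tilt [0. 0.] gap 20.2 rows [ 0.      0.2519 -0.0036] turn -0.001
[ 2.95361151  0.42173774 -4.69194536]
[192.06944444 195.13888889] 72
```

Request:
play_rows:
  commands: "0 0.005 0 0; 0 0.01 0 0; 0 0.015 0 0; 0 0.02 0 0; 0 0.025 0 0; 0 0.03 0 0; 0 0.035 0 0; 0 0.04 0 0"

```text
time_s: 24.63
ee_pos: [370.8, 355.6, 44.2]
ee_rot: [-0.0, 0.211, 0.977, -0.0]
wrist_force: [1.5, -1.9, -5.5]
finger_gap: 19.9
grip_force: 39.3
```

Only about 2 N of drag, so the pin is clear and the saddle moves. I'll slide the rest.

Request:
play_rows:
  commands: "0 0.02 0 0; 0 0.05 0 0; 0 0.08 0 0; 0 0.11 0 0; 0 0.14 0 0; 0 0.17 0 0; 0 0.195 0 0; 0 0.21 0 0"

```text
time_s: 25.3
ee_pos: [388.3, 394.7, 44.2]
ee_rot: [-0.0, 0.211, 0.977, 0.0]
wrist_force: [-3.3, 0.1, -4.3]
finger_gap: 19.8
grip_force: 39.5
```

Request:
play_rows:
  commands: "0 0 0 0; 0 0 0 0; 0 0 0 0; 0 0 0 0; 0 0 0 0; 0 0 0 0; 0 0 0 0; 0 0 0 0"

```text
time_s: 25.97
ee_pos: [388.1, 393.8, 44.4]
ee_rot: [-0.0, 0.211, 0.977, 0.0]
wrist_force: [-4.0, 2.7, -5.6]
finger_gap: 20.3
grip_force: 39.4
```

```bash
python3 -c "
from h import *
go(367.75+20.5,348.45+45.6,33,65.6);print(get_obs()['wrist_force'])"
```

```text
t 25.97 pos [388.1 393.8  44.4] yaw 65.6 tilt [-0.0001  0.0001] gap 20.3 rows [-0.0001  0.0016  0.0568] turn 0.0
[-4.02507976  2.73389064 -5.60666022]
```

Request:
play_rows:
  commands: "0.002 0.001 0.01 0; 0.002 0.001 0.02 0; 0.002 0.001 0.03 0; 0.002 0.001 0.04 0; 0.002 0.001 0.05 0; 0.002 0.001 0.057 0; 0.002 0.001 0.058 0; 0.002 0.001 0.058 0"

```text
time_s: 26.63
ee_pos: [388.3, 394.6, 33.1]
ee_rot: [0.0, 0.211, 0.977, 0.0]
wrist_force: [-3.4, 0.4, 6.4]
finger_gap: 19.8
grip_force: 41.6
```

Request:
play_rows:
  commands: "0 0 0 0; 0 0 0 0; 0 0 0 0; 0 0 0 0; 0 0 0 0; 0 0 0 0; 0 0 0 0; 0 0 0 0"

```text
time_s: 27.3
ee_pos: [388.3, 394.6, 33.1]
ee_rot: [0.0, 0.211, 0.977, 0.0]
wrist_force: [-3.4, 0.4, 5.9]
finger_gap: 20.1
grip_force: 41.4
```

Request:
play_rows:
  commands: "0 0 0 0; 0 0 0 0; 0 0 0 0; 0 0 0 0; 0 0 0 0; 0 0 0 0; 0 0 0 0; 0 0 0 0"
  fingers: -0.1

```text
time_s: 27.97
ee_pos: [388.0, 394.2, 32.7]
ee_rot: [0.0, 0.211, 0.977, -0.0]
wrist_force: [0.3, -0.4, 0.3]
finger_gap: 38.5
grip_force: 0.0
```

Request:
play_rows:
  commands: "0 0 0 0; 0 0 0 0; 0 0 0 0; 0 0 0 0; 0 0 0 0; 0 0 0 0; 0 0 0 0; 0 0 0 0"
  fingers: -1
  squeeze: 30

```text
time_s: 28.63
ee_pos: [388.1, 394.3, 32.8]
ee_rot: [0.0, 0.211, 0.977, 0.0]
wrist_force: [-0.6, 0.8, 5.8]
finger_gap: 20.6
grip_force: 29.3
```

Run:
```python
from h import *
np.set_printoptions(precision=1,suppress=True)
go(388.3,394.6,33,65.6); print(get_obs()['wrist_force'])
s=cam('side'); t=cam('top')
# brass cylinder blob, side view, before (s3: gripping at hole 0) vs now
for n,im in(('before',np.load('s3.npy')),('now',s['img'])):
    a=im[120:205,185:240]; h=cv2.cvtColor(a,cv2.COLOR_RGB2HSV); m=((h[...,0]>14)&(h[...,0]<32)&(h[...,1]>80)&(h[...,2]>90)).astype(np.uint8)
    k,l,st,ce=cv2.connectedComponentsWithStats(m); i=1+st[1:,4].argmax(); print(n,st[i],ce[i]+[185,120])
    b=st[i]; print('low end',ray(s,185+b[0]+b[2]-4,120+b[1]+b[3],70)[:2])
```

```text
t 28.63 pos [388.1 394.3  32.8] yaw 65.61 tilt [0. 0.] gap 20.6 rows [-0.  0. -0.] turn 0.0001
[-0.6  0.8  5.8]
before [24 63  7 12 49] [212.4 189.9]
low end [402.8 322.5]
now [20 48  8 11 53] [208.7 174. ]
low end [424.2 367.6]
```

```bash
python3 -c "
from h import *
print(job_done())"
```

```text
the job is handed in; nothing more can be done
None
```

The job is handed in with no verdict returned: by the readings, the holder is seated on the dowels, the saddle has indexed about 50 mm to the next hole with the pin home, and the gripper still holds the knob at about 29 N; I viewed 11 pictures, one over the limit of 10.

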